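# Trap a detent plunger under its keeper plate

## Robot

A 6-joint arm with a two-finger parallel gripper is mounted at the origin on a cart in front of the work surface, level with it; the furniture and walls round the work are solid. World frame = base frame: x ahead of the robot, y to its left, z up, the work surface at z = 0. Lengths are in mm, angles in rad, forces in N, time in s.
With the tool pointing down it reaches from about 350 to 950 mm from the base axis. Payload 17.4 kg.
Tool frame: the origin (TCP) lies at the very end of the fingers, on their centre line; the grasp point (between the pads) lies 19 mm behind it; z points along the fingers, y is the line along which they close (so a half turn about z gives the same grasp; the last joint's range is limited). The gripper opens to 93 mm and grips with 3 to 60 N. Pads are 15 mm wide; open, the fingers measure 128 mm over their backs; the gripper's body (75 mm by 188 mm) begins 65 mm behind the grasp point.
Start: joints at [-1.367, 0.116, 1.442, -0, 1.584, -0.038], TCP at [161.619, -655.371, 218.646] pointing down, gripper open.
Joint ranges: [-2.83, 2.83], [-0.83, 2.19], [0.07, 2.5], [-1.14, 4.28], [0.01, 3], [-2.97, 2.97]. Speed limits (rad/s): [1.89, 1.89, 2.22, 3.14, 3.14, 3.14].

## Interface

Orientations are given as a unit quaternion [x, y, z, w].
In Python, from station import bot, imaging, workorder, cut_out, tip_of gives the robot as it stands. The module is installed in compiled form; this text tells all that it offers.
- The arm moves only by the tool jog_arm, never from a script. Its argument "commands" is a list of rows, each a list of 7 numbers: the shift along the world's x, y, z in cm, then the turn, a rotation vector about the world's x, y, z in degrees, then the closure, from 0 (fully open) to 1 (shut). A call has 1 to 20 rows; each row shifts and turns the commanded pose from where the row before left it; what a row does not reach is not made up. A row lasts 1/8 s, in which the tool goes at most 62.5 mm and 10.7 degrees, less where a joint would pass 70% of its speed; a pose out of reach is approached as far as the arm can. A call is refused whole if a number of a shift passes 6.25 or a number of a turn 10.7, either way. A call with a gripper value outside its range is refused whole. The fingers move at their own pace and stop on an object; the grip force is fixed at half the most. Time passes only in rows, so rows that do not move let the fingers close. It gives the time, the measured TCP pose, the force, the opening and the grip force at its end, in the units of the state.
- bot.sense(): the state, without advancing time (a new reading comes with each control period).
- imaging.capture(name): name is "side" or "top" or "wrist"; returns a dict with "pixels" (420x560x3 uint8, blue, green, red), "vfov" (degrees; the focal length in pixels is half the picture's height over the tangent of half this angle, whatever the lens; pixels are square), "cx", "cy" (the principal point, pixels), "rvec" (rotation vector, rad) and "tvec" (3), from world to camera coordinates, as OpenCV has them. Camera axes: x right, y down, z forward; pixel columns grow to the right and rows downward; lengths in mm; the calibration is good to about 2 mm. A picture is of the moment at which its call begins. There is no depth.
- workorder.job_done(): hands the job in; it is judged then, once.
Trained networks look in the newest picture that a camera, given by its name, has taken for a name from the list of things; names that differ only in an ending like _2 or _b are one class to them, and where a whole thing is asked for, a point or a joint stands for the part that bears it (a point fixed in the world has none). Each returns a list of dicts, best first, with "p" (0 to 1); they miss things now and then, are a little off and sometimes report something else, mostly with a low value. They report only what shows in the picture. A call takes as long as a camera call.
- cut_out(thing, camera): "mask" (420x560 bool, what is visible of it) and "xy" ([column, row] in pixels, amid what is visible of it).
- tip_of(thing, camera): "xy" ([column, row] in pixels: a listed point, or the origin of a listed thing).
The state is a dict: "time": time; "joints": joint angles; "joint_velocities": joint speeds; "joint_efforts": joint torques, N m; "ee_pos": TCP position; "ee_rot": TCP orientation; "contact_force": force on the tool from outside, world axes, zero at the start; "moment": the same for the moment, N m; "grip_width": opening from 0.0 (shut) to 1.0 (fully open); "grip_force": force on a finger pad.
Only numpy, scipy, OpenCV 4.12 (cv2) and the standard library are available. Lean on these libraries where they do the work, as an engineer would, in place of code of your own. Each camera call takes 0.05 s, during which the arm holds its last target. There are 200 camera calls.

## Task

Refit the keeper plate of the detent housing: lower it over the heads of the two shoulder screws with the grip tab up, press the spring plunger down with it, and slide it under the heads, away from the housing's end with the hex plug, until the screws reach the ends of its slots; where they are clamped differs each time, so feel for it. Then let it rise on its spring so that the heads sit in its counterbores and lock it. Never press or push hard, keep the gripper off the housing, and leave everything else where it lies.

Things in the scene. Friction and masses are not known exactly. Their poses are not given: they have to be found in the camera images.
- housing_face (a point): Detent housing: grey casting, 112 x 156 mm, bolted to the bench (fixed; flange bolts low at its +-y sides; black hex plug and brass nipple on its -x end). This point: on its flat machined steel top face, 44 mm above the bench, at the middle of the pocket of the detent cartridge, 8 mm to -x of the face's centre. z up, x the way the keeper slides home.
- housing: The same housing; origin 44 mm below that point, same axes. Its cartridge is clamped at an x that differs each time, -8 to +8 mm from that point, not in the readings. It carries two shoulder screws at y = +30 and -30 mm (7 mm shank; 16 mm dark head, underside 12 mm, top 17 mm above the face) and, 4 mm to +x of their line, the 19 mm plunger, 15 mm proud.
- keeper_tab (a point): Keeper plate, loose, grey steel, lying flat, grip tab up: 74 (x, -39 to +35) x 90 (y) x 10 mm, 0.17 to 0.28 kg. This point: middle of the tab, 25 mm above the plate's underside. The tab is 14 mm thick (x), 36 mm long (y), and rises 30 mm above the plate's upper face. The plate goes on with its x along the housing's x.
- keeper: The same plate; origin on its underside, below the tab. With the tab at x = -10 mm of the face point the heads pass its entry holes wherever they are clamped. Held flat on the face it then slides 25 to 41 mm along +x until the shanks stop in the slot ends: home is there, or up to 1.5 mm short. Let go, the plunger lifts it 6 mm: the heads seat in the counterbores.
- keeper_entry (a point): Centre of the oblong entry hole, 37 (x) x 21 mm, of the keyhole at y = +30 mm (x = +9.75 mm of the plate), at the underside; the other keyhole is its mirror image at y = -30 mm. A 10 mm wide slot runs from it to x = -26.75 mm. Held flat on the face, the plate passes under the heads with 2 mm to spare.
- keeper_bore (a point): Where the screw's axis stands when home (plate x = -23.25, y = +30 mm), on the floor of the 18 mm counterbore round the slot's end: 4 mm deep from above, 6 mm of plate below. Between entry and counterbore a full-thickness bridge 5 mm wide passes under the head.
- plunger (a joint): How far the plunger is pushed in: 0 m standing 15 mm proud, 0.015 m flush with the face. The spring needs about 8 N at first and 16 N when flush.
- arrow_magnet: red arrow-shaped welding magnet, 75x100x16 mm, lies flat; leave alone (origin at its underside)
- driver_red: screwdriver with red handle, 210 mm long, 27 mm thick; leave alone (origin at its underside)
- yellow_cap: yellow plastic cap used as a parts cup, 66 mm across, 46 mm high; leave alone (origin at its underside)
- hex_bolt_1: M10 hex bolt lying down, 50 mm long; leave alone (origin at its underside)
- hex_bolt_2: second M10 hex bolt lying down, 50 mm long; leave alone (origin at its underside)
- tape_measure: orange tape measure, 37x85x60 mm; leave alone (origin at its underside)
- pliers_red: combination pliers with red handles, 185 mm long, 14 mm high; leave alone (origin at its underside)

How it is judged:
By the outcome, as a careful person would: the job done as asked, in the order asked, and still so for the second after the job is handed in, with the robot touching nothing.
It also fails if it takes over 64 s, if anything falls off the work surface, if the arm or the gripper's body presses on something with over 40 N, if the wrist force passes 120 N, or if a joint passes its speed limit or range.

## Working session

There is one attempt and no reset: what is moved stays moved. The work goes in short steps, Python scripts to look and compute and a tool call to move; the robot and the scene stay as the last step left them, time stands still between calls to the robot, and variables do not carry over. Pictures are saved under pics/ and viewed, at most 10 in all, crops included, and the job is handed in when it is done.

Besides the shell and the picture viewer there is one more tool, called after "Call:" as name(argument=value, ...), one argument or row to a line, values as JSON. jog_arm: Moves the arm, as the interface text tells. Its arguments: {"type":"object","properties":{"commands":{"type":"array","items":{"type":"array","items":{"type":"number"}}}},"required":["commands"]}

```bash
mkdir -p pics; cat > h.py <<'E'
import numpy as np, cv2
from station import bot, imaging, workorder, cut_out, tip_of
def cam(n):
    c=imaging.capture(n); R=cv2.Rodrigues(np.array(c["rvec"],float))[0]
    c["R"]=R; c["t"]=np.array(c["tvec"],float).ravel(); c["f"]=210/np.tan(np.radians(c["vfov"])/2); return c
def ray(c,xy):
    d=c["R"].T@np.array([(xy[0]-c["cx"])/c["f"],(xy[1]-c["cy"])/c["f"],1.]); return -c["R"].T@c["t"],d
def atz(c,xy,z):
    o,d=ray(c,xy); return (o+d*(z-o[2])/d[2])
def proj(c,P):
    q=c["R"]@np.array(P,float)+c["t"]; return q[:2]/q[2]*c["f"]+[c["cx"],c["cy"]]
Z={"housing_face":44,"housing":0,"keeper_tab":25,"keeper":0,"keeper_entry":0,"keeper_bore":6,"plunger":59}
def look(cams=("top","side","wrist"),things=("housing_face","keeper_tab","keeper_entry","keeper_bore","plunger")):
    C={}
    for n in cams:
        c=C[n]=cam(n)
        for t in things:
            for r in tip_of(t,n)[:2]:
                print(n,t,round(r["p"],2),np.round(r["xy"],1),np.round(atz(c,r["xy"],Z[t]),1))
    return C
E
python3 - <<'E'
from h import *
C=look()
for n,c in C.items():
    print(n,c["cx"],c["cy"],c["f"],-c["R"].T@c["t"])
im=np.hstack([C["top"]["pixels"],C["side"]["pixels"]]); cv2.imwrite("pics/a.png",C["top"]["pixels"]);cv2.imwrite("pics/b.png",C["side"]["pixels"])
E
```

```text
top housing_face 0.86 [285.8 210.4] [538.3   3.2  44. ]
top keeper_tab 0.55 [348.3 235.2] [ 474.1 -225.9   25. ]
top keeper_entry 0.59 [338.7 235.8] [ 472.3 -194.8    0. ]
top keeper_bore 0.73 [340.3 243.1] [ 445.8 -201.7    6. ]Traceback (most recent call last):
  File "<stdin>", line 2, in <module>
  File "h.py", line 18, in look
    for r in tip_of(t,n)[:2]:
             ~~~~~~^^^^^
ValueError: it knows: arrow_magnet, driver_red, hex_bolt, housing, housing_face, keeper, keeper_bore, keeper_entry, keeper_tab, pliers_red, tape_measure, yellow_cap
```

```bash
sed -i 's/,"plunger")):/)):/' h.py
python3 - <<'E'
from h import *
C=look()
for n,c in C.items():
    print(n,c["cx"],c["cy"],c["f"],-c["R"].T@c["t"])
cv2.imwrite("pics/a.png",C["top"]["pixels"]);cv2.imwrite("pics/b.png",C["side"]["pixels"])
E
```

```text
top housing_face 0.8 [285.4 211.6] [533.8   4.2  44. ]
top keeper_tab 0.6 [336.  235.2] [ 469.9 -182.4   25. ]
top keeper_tab 0.59 [347.  234.8] [ 475.1 -221.2   25. ]
top keeper_entry 0.83 [338.7 237.4] [ 466.6 -195.2    0. ]
top keeper_bore 0.94 [343.7 242.5] [ 449.1 -213.7    6. ]
side housing_face 0.75 [289.8 219.7] [541.3   2.2  44. ]
side keeper_tab 0.88 [319.4 179.5] [ 481.3 -239.2   25. ]
side keeper_entry 0.84 [321.5 193.7] [ 469.5 -196.2    0. ]
side keeper_entry 0.64 [224.  246.5] [712.6  90.2   0. ]
side keeper_bore 0.68 [328.  189.4] [ 450.5 -214.3    6. ]
top 280.46257650509125 202.46143557553287 476.5843853085915 [ 222.6380912   -13.07570247 1705.52438252]
side 287.38646785044705 212.7473242731712 438.3781683494395 [387.04696869 947.85454553 819.53604612]
wrist 275.056688092578 214.5005096462823 303.45183382136446 [ 225.69535483 -638.55214171  384.14483447]
```

View pics/a.png

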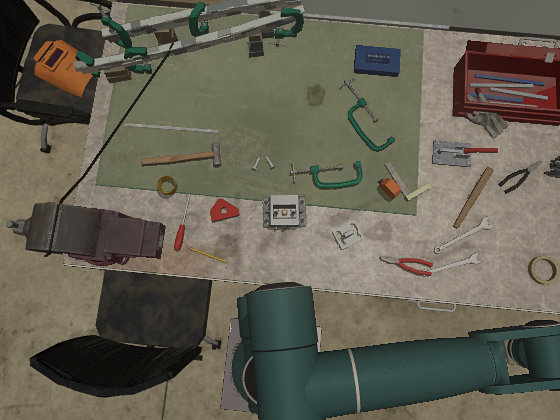

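View pics/b.png

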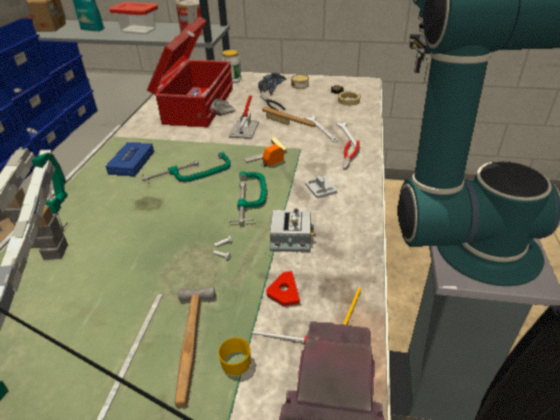

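Top view: the housing is at (286,211), long side along world y, and the keeper is at (347,235), rotated. Side view: the housing's end fitting is at (312,230), so its -x end faces the robot. I'll move nearer for a wrist view.

Call:
jog_arm(
  commands=[
    [2.2, 4.4, 1.0, 0, 0, 0, 0],
    [2.2, 4.4, 1.0, 0, 0, 0, 0],
    [2.2, 4.4, 1.0, 0, 0, 0, 0],
    [2.2, 4.4, 1.0, 0, 0, 0, 0],
    [2.2, 4.4, 1.0, 0, 0, 0, 0],
    [2.2, 4.4, 1.0, 0, 0, 0, 0],
    [2.2, 4.4, 1.0, 0, 0, 0, 0],
    [2.2, 4.4, 1.0, 0, 0, 0, 0],
    [2.2, 4.4, 0, 0, 0, 0, 0],
    [2.2, 4.4, 0, 0, 0, 0, 0],
    [2.2, 4.4, 0, 0, 0, 0, 0],
    [0, 0, 0, 0, 0, 0, 0],
    [0, 0, 0, 0, 0, 0, 0],
  ],
)

```text
time: 2.62
ee_pos: [403.5, -171.6, 298.7]
ee_rot: [0.993, 0.121, -0.0, 0.0]
contact_force: [0.4, -0.4, 0.0]
grip_width: 1.002
grip_force: 0.0
```

```bash

python3 - <<'E'
from h import *
C=look(("wrist",)); c=C["wrist"]; print(-c["R"].T@c["t"],c["R"].round(2)); print(bot.sense()["ee_pos"],bot.sense()["ee_rot"])
cv2.imwrite("pics/c.png",c["pixels"])
E
```

```text
wrist housing_face 0.96 [161.3  56.7] [532.2   8.8  44. ]
wrist keeper_tab 0.91 [325. 144.] [ 478.9 -225.    25. ]
wrist keeper_entry 0.95 [303.6 143.5] [ 472.6 -197.8    0. ]
wrist keeper_bore 0.88 [311.2 167.5] [ 441.5 -217.5    6. ]
wrist keeper_bore 0.53 [326.1 145.8] [ 477.3 -230.3    6. ]
[ 467.56628785 -154.68233555  464.19890506] [[ 0.24 -0.97  0.  ]
 [-0.94 -0.23  0.24]
 [-0.23 -0.06 -0.97]]
[ 403.2983822  -172.17300421  298.63792546] [ 9.92795667e-01  1.19819709e-01 -2.84009739e-05  2.11586228e-05]
```

View pics/c.png

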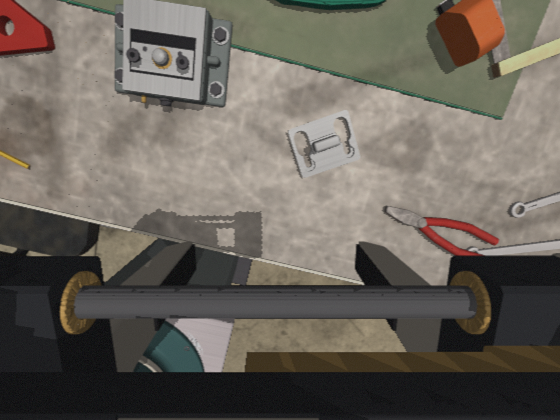

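The wrist view shows the housing with the plug end towards the robot at (165,103), and the screws at (133,55) and (182,62). The keeper is at (322,145), tab up, yaw about 32°. Next is a close look at the housing for its pose and yaw.

Call:
jog_arm(
  commands=[
    [1.2, 4.0, -3.0, 0, 0, 0, 0],
    [1.2, 4.0, -3.0, 0, 0, 0, 0],
    [1.2, 4.0, -3.0, 0, 0, 0, 0],
    [1.2, 3.5, -3.0, 0, 0, 0, 0],
    [0, 0, 0, 0, 0, 0, 0],
    [0, 0, 0, 0, 0, 0, 0],
  ],
)

```text
time: 3.62
ee_pos: [451.7, -17.1, 179.3]
ee_rot: [0.993, 0.12, 0.0, 0.0]
contact_force: [-0.2, -0.6, 0.0]
grip_width: 1.001
grip_force: 0.0
```

```bash

python3 - <<'E'
from h import *
C=look(("wrist",),("housing_face","housing")); c=C["wrist"]; print(bot.sense()["ee_pos"],bot.sense()["joints"])
np.savez("hs.npz",**{k:np.array(v) for k,v in c.items()})
im=c["pixels"]; cv2.imwrite("pics/d.png",im)
E
```

```text
wrist housing_face 0.82 [270.6 118.9] [533.6   8.1  44. ]
wrist housing 0.84 [271.6 121.6] [533.7   7.6   0. ]
wrist housing 0.31 [463.1 222.7] [ 476.7 -238.5    0. ]
[451.83119927 -17.34510799 179.64722486] [-9.47301245e-02 -3.76620231e-01  1.95012070e+00 -9.69129368e-05
  1.56664771e+00  1.23576543e+00]
```

View pics/d.png

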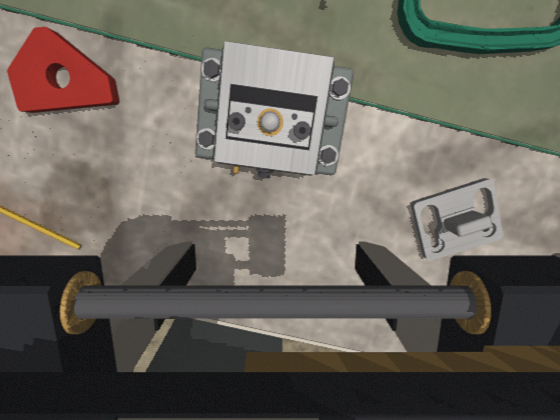

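The housing shows clearly: face point near (270,119), screw heads at (236,121) and (302,130), hex plug below at (263,173). I'll work out the yaw from the face corners and heads.

```bash

python3 - <<'E'
import h; from h import *
d=np.load("hs.npz"); c={k:d[k] for k in d}; c["f"]=float(c["f"])
cx=lambda p,z=44:atz(c,p,z)[:2]
g=cv2.cvtColor(c["pixels"],cv2.COLOR_BGR2GRAY)
cr=g[30:190,190:360]
# segments
for s in cv2.createLineSegmentDetector().detect(cr)[0][:,0]:
    a=s[:2]+[190,30];b=s[2:]+[190,30]
    if np.hypot(*(a-b))>30:
        A,B=cx(a),cx(b); an=np.degrees(np.arctan2(*(B-A)[::-1]))%90
        print(a.round(1),b.round(1),A.round(1),B.round(1),"ang",round((an+45)%90-45,1),round(np.hypot(*(B-A)),0))
print(cx((236,121),61),cx((302,130),61),cx((270,121),59))
E
```

```text
[230.4  83.3] [317.9  95.8] [555.2  51.5] [564.1 -29.8] ang 6.2 82.0
[308.2 149.9] [225.7 138.6] [514.3 -34.1] [505.6  45.8] ang 6.2 80.0
[313.1 111.9] [229.4 100.1] [549.2 -29.3] [540.7  49.4] ang 6.2 79.0
[226.9 135.4] [306.9 146.4] [508.9  45.3] [517.3 -32. ] ang 6.2 78.0
[317.1  96.5] [309.5 149.2] [563.2 -29.2] [515.3 -35.2] ang 7.0 48.0
[215.6 160.9] [311.8 173.7] [482.5  51.1] [493.  -43.6] ang 6.3 95.0
[224.3 137. ] [229.7  84.4] [506.8  47.4] [554.1  51.9] ang 5.5 48.0
[221.   78.1] [214.1 160.7] [557.5  60.9] [482.4  52.6] ang 6.3 76.0
[318.  147.1] [326.9  93.3] [519.2 -42.6] [568.1 -37.3] ang 6.1 49.0
[224.1  42. ] [221.   76.9] [587.6  64.1] [558.5  61. ] ang 6.1 29.0
[331.7  56.6] [225.4  41. ] [599.2 -32.9] [588.6  63.1] ang 6.3 97.0
[195.2 136.9] [200.2  63.2] [500.2  74.5] [565.3  81.6] ang 6.2 66.0
[348.  103.1] [335.8 172.9] [564.6 -58.9] [499.4 -66.4] ang 6.6 66.0
[523.40155173  37.31047696] [530.01282946 -22.07696136] [530.77651422   7.81467643]
```

Call:
jog_arm(
  commands=[
    [0.35, -2.05, 0, 0, 0, 9.8, 0],
    [0.35, -2.05, 0, 0, 0, 9.8, 0],
    [0.35, -2.05, 0, 0, 0, 9.8, 0],
    [0.35, -2.05, 0, 0, 0, 9.8, 0],
    [0.35, -2.05, 0, 0, 0, 9.8, 0],
    [0.35, -2.05, 0, 0, 0, 9.8, 0],
    [0.35, -2.05, 0, 0, 0, 9.8, 0],
    [0.35, -2.05, 0, 0, 0, 9.8, 0],
    [0.35, -2.05, 0, 0, 0, 9.8, 0],
    [0.35, -2.05, 0, 0, 0, 9.8, 0],
    [0.35, -2.05, 0, 0, 0, 9.8, 0],
    [0, 0, 0, 0, 0, 0, 0],
    [0, 0, 0, 0, 0, 0, 0],
  ],
)

```text
time: 5.4
ee_pos: [489.9, -241.9, 178.9]
ee_rot: [0.489, 0.872, 0.0, 0.0]
contact_force: [-0.2, 0.1, 0.8]
grip_width: 0.999
grip_force: 0.0
```

```bash

python3 - <<'E'
from h import *
C=look(("wrist",)); c=C["wrist"]; s=bot.sense(); print(s["ee_pos"],s["ee_rot"],s["joints"])
m=cut_out("keeper","wrist")[0]["mask"]
r=cv2.minAreaRect(np.argwhere(m)[:,::-1].astype(np.float32)); P=cv2.boxPoints(r); W=np.array([atz(c,p,8) for p in P])
print(P.round(),W.round(1)); 
for i in range(4):
    v=W[(i+1)%4]-W[i]; print(np.hypot(*v[:2]),np.degrees(np.arctan2(v[1],v[0])))
cv2.imwrite("pics/e.png",c["pixels"])
E
```

```text
wrist keeper_entry 0.63 [283.  155.6] [ 472.4 -195.1    0. ]
wrist keeper_bore 0.74 [251.1 157.8] [ 443.5 -215.2    6. ]
[ 490.11412842 -241.47907066  178.81808172] [4.87688013e-01 8.73017976e-01 1.68111949e-05 1.24518525e-04] [-5.04496585e-01 -1.52941496e-01  1.77123392e+00  3.24279638e-05
  1.52305103e+00 -1.05641541e+00]
[[238. 143.]
 [307. 141.]
 [309. 222.]
 [241. 224.]] [[ 423.8 -208.1    8. ]
 [ 485.6 -167.9    8. ]
 [ 537.5 -243.3    8. ]
 [ 471.5 -286.3    8. ]]
73.77058032429525 32.978583530517184
91.44322920846061 -55.483376788533164
78.73852578676967 -146.92237407593336
91.58089016410986 121.40590578704533
```

View pics/e.png

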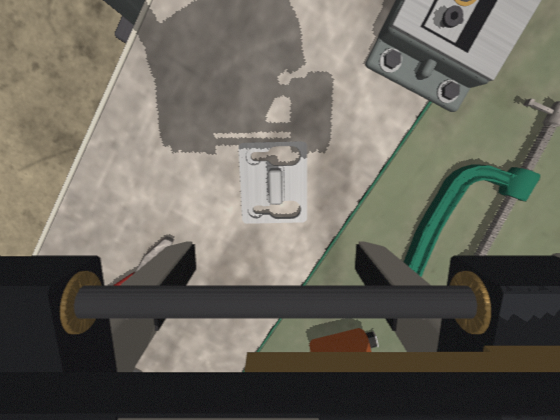

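The keeper lies at (275,187) in the wrist view, square to the gripper and tab up. I'll descend above the tab and check.

Call:
jog_arm(
  commands=[
    [-0.4, 0.6, -3.5, 0, 0, 0.7, 0],
    [-0.4, 0.6, -3.5, 0, 0, 0.7, 0],
    [-0.2, 0.4, -3.0, 0, 0, 0, 0],
    [0, 0, 0, 0, 0, 0, 0],
    [0, 0, 0, 0, 0, 0, 0],
  ],
)

```text
time: 6.32
ee_pos: [480.7, -226.2, 80.1]
ee_rot: [0.477, 0.879, -0.0, 0.001]
contact_force: [0.9, -1.0, 0.9]
grip_width: 0.998
grip_force: 0.0
```

```bash

python3 - <<'E'
from h import *
C=look(("wrist",)); c=C["wrist"]; s=bot.sense(); T=s["ee_pos"]; print(T,s["ee_rot"])
print("tcp px at z10,40",proj(c,[T[0],T[1],10]),proj(c,[T[0],T[1],40]))
g=cv2.cvtColor(c["pixels"],cv2.COLOR_BGR2GRAY)[120:330,190:360]
for q in cv2.createLineSegmentDetector().detect(g)[0][:,0]:
    a=q[:2]+[190,120];b=q[2:]+[190,120]
    if np.hypot(*(a-b))>22:
        A,B=atz(c,a,10)[:2],atz(c,b,10)[:2]; an=np.degrees(np.arctan2(*(B-A)[::-1]))%90
        print(a.round(),b.round(),A.round(1),B.round(1),round(an,1))
cv2.imwrite("pics/f.png",c["pixels"])
E
```

```text
wrist housing_face 0.33 [277.4 221.4] [ 476.1 -215.    44. ]
wrist keeper_tab 0.64 [273.9 228.5] [ 479.9 -225.3   25. ]
wrist keeper_entry 0.6 [285.3 187.6] [ 472.8 -197.4    0. ]
wrist keeper_bore 0.74 [246.3 190.5] [ 447.3 -215.6    6. ]
[ 480.4849495  -226.11898903   79.5500368 ] [ 4.76792844e-01  8.79015491e-01 -9.46151259e-07  5.92957679e-04]
tcp px at z10,40 [274.04574018 224.33379219] [273.94674947 235.87687551]
[194. 244.] [196. 268.] [ 435.  -276.1] [ 446.3 -293.9] 32.5
[301. 269.] [271. 269.] [ 520.4 -246.7] [ 499.2 -260.3] 32.7
[236. 180.] [264. 179.] [ 435.8 -212.2] [ 454.4 -199.7] 33.9
[331. 318.] [191. 318.] [ 568.1 -270.3] [ 465.6 -337. ] 33.0
[191. 285.] [357. 285.] [ 450.2 -309.5] [ 568.6 -232.7] 33.0
[355. 273.] [355. 244.] [ 560.6 -224.9] [ 545.6 -204.2] 35.8
[273. 263.] [301. 260.] [ 497.9 -254.8] [ 516.  -240.1] 39.1
[264. 252.] [261. 220.] [ 486.3 -250.6] [ 470.3 -228.9] 36.5
[294. 172.] [266. 174.] [ 470.8 -182.4] [ 452.9 -195.7] 36.6
[286. 223.] [284. 256.] [ 488.2 -219.8] [ 502.  -244.2] 29.5
[358. 318.] [333. 318.] [ 588.5 -257.4] [ 570.  -269.1] 32.4
[267. 216.] [268. 256.] [ 471.8 -223.1] [ 490.6 -251.6] 33.5
[281. 253.] [281. 216.] [ 498.9 -243.6] [ 481.5 -216.8] 33.1
[231. 274.] [281. 274.] [ 473.6 -282.6] [ 509.  -259.9] 32.7
[313. 167.] [232. 167.] [ 481.  -171.6] [ 428.2 -205.2] 32.5
[317. 236.] [319. 204.] [ 515.  -215.1] [ 501.4 -192.9] 31.6
```

View pics/f.png

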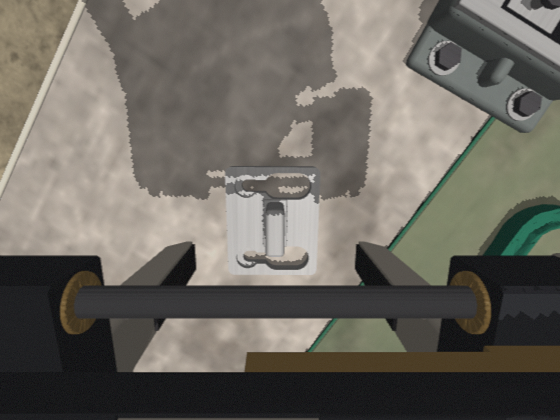

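The tab sits centred between the fingers at (274,236) and yaw matches. I'll descend and grip.

Call:
jog_arm(
  commands=[
    [0, 0, -2.5, 0, 0, 0, 0],
    [0, 0, -2.5, 0, 0, 0, 0],
    [0, 0, -1.5, 0, 0, 0, 0],
    [0, 0, 0, 0, 0, 0, 0],
    [0, 0, 0, 0, 0, 0, 1],
    [0, 0, 0, 0, 0, 0, 1],
    [0, 0, 0, 0, 0, 0, 1],
    [0, 0, 0, 0, 0, 0, 1],
    [0, 0, 0, 0, 0, 0, 1],
    [0, 0, 0, 0, 0, 0, 1],
    [0, 0, 0, 0, 0, 0, 1],
    [0, 0, 0, 0, 0, 0, 1],
  ],
)

```text
time: 8.07
ee_pos: [480.1, -225.9, 13.6]
ee_rot: [0.477, 0.879, -0.0, -0.0]
contact_force: [-0.1, 0.3, -0.4]
grip_width: 0.191
grip_force: 0.0
```

Call:
jog_arm(
  commands=[
    [0, 0, 0, 0, 0, 0, 1],
    [0, 0, 0, 0, 0, 0, 1],
    [0, 0, 0, 0, 0, 0, 1],
  ],
)

```text
time: 8.45
ee_pos: [480.1, -225.9, 13.6]
ee_rot: [0.477, 0.879, 0.0, -0.0]
contact_force: [0.0, 0.2, -0.1]
grip_width: 0.149
grip_force: 30.0
```

Call:
jog_arm(
  commands=[
    [0, 0, 2.5, 0, 0, 0, 1],
    [0, 0, 4, 0, 0, 0, 1],
    [0, 0, 4, 0, 0, 0, 1],
    [0.62, 3.33, 0, 0, 0, -3.83, 1],
    [0.62, 3.33, 0, 0, 0, -3.83, 1],
    [0.62, 3.33, 0, 0, 0, -3.83, 1],
    [0.62, 3.33, 0, 0, 0, -3.83, 1],
    [0.62, 3.33, 0, 0, 0, -3.83, 1],
    [0.62, 3.33, 0, 0, 0, -3.83, 1],
    [0.62, 3.33, 0, 0, 0, -3.83, 1],
    [0, 0, 0, 0, 0, 0, 1],
    [0, 0, 0, 0, 0, 0, 1],
  ],
)

```text
time: 9.95
ee_pos: [523.3, 7.0, 118.4]
ee_rot: [0.667, 0.745, -0.0, -0.0]
contact_force: [-0.1, -0.6, -2.8]
grip_width: 0.147
grip_force: 30.0
```

```bash

python3 - <<'E'
from h import *
c=cam("wrist"); s=bot.sense(); T=np.array(s["ee_pos"]); print(T,s["ee_rot"],s["contact_force"],s["joints"])
q=s["ee_rot"]; yaw=2*np.arctan2(q[1],q[0])-np.pi/2; print("plate yaw",np.degrees(yaw))
u=T[2]-13.6; Rz=np.array([[np.cos(yaw),-np.sin(yaw)],[np.sin(yaw),np.cos(yaw)]])
im=cv2.resize(c["pixels"],None,fx=1,fy=1)
F=np.array([533.5,8.5]); a=np.radians(6.2); H=np.array([[np.cos(a),-np.sin(a)],[np.sin(a),np.cos(a)]])
for th in np.linspace(0,2*np.pi,40):   # predicted heads in yellow, plate outline corners in red
    for sy in (30,-30):
        w=F+H@[-7+8*np.cos(th),sy+8*np.sin(th)]; p=proj(c,[*w,61]).round().astype(int); cv2.circle(im,tuple(p),0,(0,255,255),-1)
for x,y in((-39,-45),(-39,45),(35,45),(35,-45),(9.75,30),(9.75,-30)):
    p=proj(c,[*(T[:2]+Rz@[x,y]),u+10]).round().astype(int); cv2.circle(im,tuple(p),1,(0,0,255),-1)
cv2.imwrite("pics/g.png",cv2.resize(im[100:340,180:380],None,fx=2.5,fy=2.5,interpolation=cv2.INTER_CUBIC))
E
```

```text
[523.33549629   6.65583815 118.4661009 ] [ 6.67428623e-01  7.44673746e-01 -2.01931264e-04 -5.99344433e-05] [ 0.56223724  0.59747039 -2.02745211] [-3.58888073e-02 -1.73439049e-01  1.88824829e+00 -2.35904562e-04
  1.42713408e+00 -1.45150487e-01]
plate yaw 6.262170566180295
```

View pics/g.png

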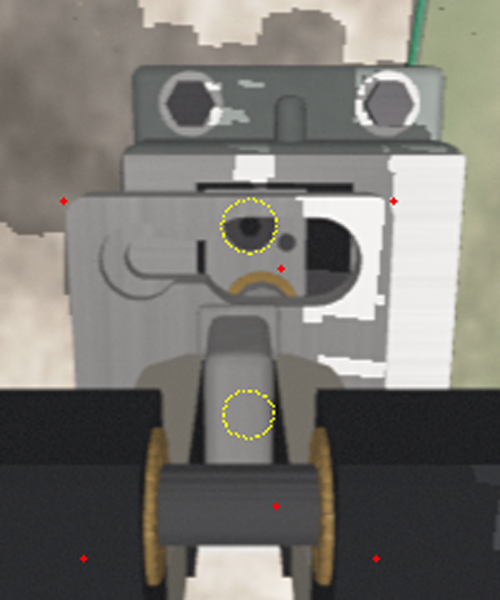

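The head at (249,226) shows through the keeper's entry hole, centre about (280,261), as predicted. I'll lower to just above the heads and recheck.

Call:
jog_arm(
  commands=[
    [0, 0, -1.8, 0, 0, 0, 1],
    [0, 0, -1.6, 0, 0, 0, 1],
    [0, 0, 0, 0, 0, 0, 1],
    [0, 0, 0, 0, 0, 0, 1],
  ],
)

```text
time: 10.5
ee_pos: [523.6, 7.1, 84.7]
ee_rot: [0.668, 0.745, -0.0, -0.0]
contact_force: [0.2, -1.3, -3.0]
grip_width: 0.146
grip_force: 30.0
```

```bash

python3 - <<'E'
from h import *
c=cam("wrist"); s=bot.sense(); T=np.array(s["ee_pos"]); print(T,s["contact_force"])
q=s["ee_rot"]; yaw=2*np.arctan2(q[1],q[0])-np.pi/2; print("plate yaw",np.degrees(yaw))
u=T[2]-13.6; Rz=np.array([[np.cos(yaw),-np.sin(yaw)],[np.sin(yaw),np.cos(yaw)]])
im=c["pixels"].copy(); np.savez("g2.npz",**{k:np.array(v) for k,v in c.items()},T=T)
im=cv2.resize(im[130:290,180:380],None,fx=4,fy=4,interpolation=cv2.INTER_CUBIC)
def dot(w,z,col):
    p=((proj(c,[*w,z])-[180,130]+.5)*4).round().astype(int); cv2.circle(im,tuple(p),1,col,-1)
F=np.array([533.5,8.5]); a=np.radians(6.2); H=np.array([[np.cos(a),-np.sin(a)],[np.sin(a),np.cos(a)]])
for th in np.linspace(0,2*np.pi,60):
    dot(F+H@[-7+8*np.cos(th),30+8*np.sin(th)],61,(0,255,255))
    dot(T[:2]+Rz@[9.75+8*np.sign(np.cos(th))+10.5*np.cos(th),30+10.5*np.sin(th)],u+10,(0,0,255))
cv2.imwrite("pics/h.png",im[:600])
E
```

```text
[523.75930168   7.16140699  85.03892137] [-0.95341214 -0.57267761 -2.55316468]
plate yaw 6.240920921121833
```

View pics/h.png

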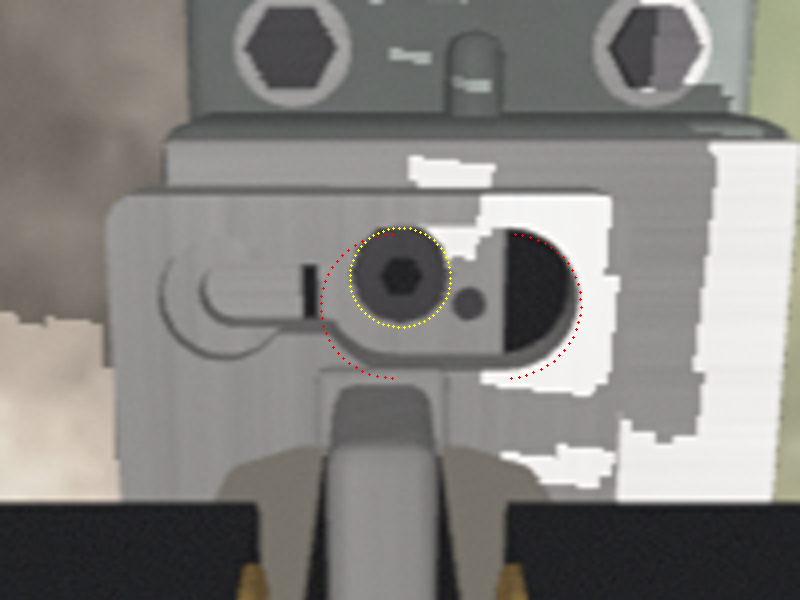

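The head (400,277) is predicted exactly. The keeper sits about 0.8 mm too far to +y (hole centre row about 299 against 306), so I'll correct that and lower it.

Call:
jog_arm(
  commands=[
    [0, -0.08, 0, 0, 0, 0, 1],
    [0, 0, -0.5, 0, 0, 0, 1],
    [0, 0, -0.5, 0, 0, 0, 1],
    [0, 0, -0.4, 0, 0, 0, 1],
    [0, 0, 0, 0, 0, 0, 1],
  ],
)

```text
time: 11.18
ee_pos: [523.5, 6.4, 70.8]
ee_rot: [0.668, 0.745, -0.0, -0.0]
contact_force: [-3.7, -0.2, 5.3]
grip_width: 0.143
grip_force: 30.0
```

Call:
jog_arm(
  commands=[
    [0, 0, -0.3, 0, 0, 0, 1],
    [0, 0, -0.3, 0, 0, 0, 1],
    [0, 0, 0, 0, 0, 0, 1],
  ],
)

```text
time: 11.55
ee_pos: [523.7, 6.5, 65.2]
ee_rot: [0.668, 0.745, 0.0, 0.0]
contact_force: [-4.6, -0.3, 8.6]
grip_width: 0.149
grip_force: 30.0
```

Call:
jog_arm(
  commands=[
    [0, 0, -0.3, 0, 0, 0, 1],
    [0, 0, -0.3, 0, 0, 0, 1],
    [0, 0, 0, 0, 0, 0, 1],
  ],
)

```text
time: 11.92
ee_pos: [523.8, 6.4, 59.5]
ee_rot: [0.668, 0.745, 0.0, 0.0]
contact_force: [-6.2, -0.2, 10.9]
grip_width: 0.15
grip_force: 30.0
```

Call:
jog_arm(
  commands=[
    [0, 0, -0.05, 0, 0, 0, 1],
    [0, 0, 0, 0, 0, 0, 1],
  ],
)

```text
time: 12.18
ee_pos: [523.8, 6.4, 59.2]
ee_rot: [0.668, 0.745, 0.0, 0.0]
contact_force: [-5.8, -0.2, 10.7]
grip_width: 0.15
grip_force: 30.0
```

Call:
jog_arm(
  commands=[
    [0, 0, -0.05, 0, 0, 0, 1],
    [0, 0, 0, 0, 0, 0, 1],
  ],
)

```text
time: 12.42
ee_pos: [523.8, 6.4, 58.7]
ee_rot: [0.668, 0.745, 0.0, 0.0]
contact_force: [-6.2, -0.1, 12.3]
grip_width: 0.152
grip_force: 30.0
```

Call:
jog_arm(
  commands=[
    [0, 0, -0.05, 0, 0, 0, 1],
    [0, 0, 0, 0, 0, 0, 1],
  ],
)

```text
time: 12.68
ee_pos: [523.8, 6.4, 58.2]
ee_rot: [0.668, 0.745, 0.0, 0.0]
contact_force: [-6.7, -0.4, 12.2]
grip_width: 0.146
grip_force: 30.0
```

Call:
jog_arm(
  commands=[
    [0, 0, -0.05, 0, 0, 0, 1],
    [0, 0, 0, 0, 0, 0, 1],
  ],
)

```text
time: 12.92
ee_pos: [523.8, 6.4, 57.7]
ee_rot: [0.668, 0.745, 0.0, 0.0]
contact_force: [-6.3, 0.2, 13.0]
grip_width: 0.151
grip_force: 30.0
```

```bash

python3 - <<'E'
from h import *
s=bot.sense(); print({k:np.round(s[k],2) for k in ("ee_pos","contact_force","moment","ee_rot")})
E
```

```text
{'ee_pos': array([523.8 ,   6.44,  57.74]), 'contact_force': array([-6.29,  0.2 , 13.  ]), 'moment': array([-0.06,  1.07, -0.04]), 'ee_rot': array([0.67, 0.74, 0.  , 0.  ])}
```

Call:
jog_arm(
  commands=[
    [0, 0, -0.05, 0, 0, 0, 1],
    [0, 0, 0, 0, 0, 0, 1],
  ],
)

```text
time: 13.18
ee_pos: [523.8, 6.4, 57.6]
ee_rot: [0.668, 0.745, 0.0, 0.0]
contact_force: [-8.6, -0.1, 17.7]
grip_width: 0.152
grip_force: 30.0
```

Call:
jog_arm(
  commands=[
    [0, 0, -0.05, 0, 0, 0, 1],
    [0, 0, 0, 0, 0, 0, 1],
  ],
)

```text
time: 13.42
ee_pos: [523.8, 6.4, 57.6]
ee_rot: [0.668, 0.745, 0.0, 0.0]
contact_force: [-13.1, 0.8, 22.3]
grip_width: 0.15
grip_force: 30.0
```

Call:
jog_arm(
  commands=[
    [0.1, 0.011, 0.04, 0, 0, 0, 1],
    [0.2, 0.022, 0, 0, 0, 0, 1],
    [0.2, 0.022, 0, 0, 0, 0, 1],
    [0, 0, 0, 0, 0, 0, 1],
  ],
)

```text
time: 13.92
ee_pos: [529.1, 6.9, 57.7]
ee_rot: [0.668, 0.745, 0.0, 0.001]
contact_force: [-7.1, -0.1, 17.6]
grip_width: 0.148
grip_force: 30.0
```

Call:
jog_arm(
  commands=[
    [0.2, 0.022, 0, 0, 0, 0, 1],
    [0.2, 0.022, 0, 0, 0, 0, 1],
    [0, 0, 0, 0, 0, 0, 1],
  ],
)

```text
time: 14.3
ee_pos: [533.0, 7.3, 57.6]
ee_rot: [0.668, 0.745, 0.0, 0.001]
contact_force: [-6.4, -0.7, 17.2]
grip_width: 0.152
grip_force: 30.0
```

Call:
jog_arm(
  commands=[
    [0.2, 0.022, 0, 0, 0, 0, 1],
    [0.2, 0.022, 0, 0, 0, 0, 1],
    [0.1, 0.011, 0, 0, 0, 0, 1],
    [0, 0, 0, 0, 0, 0, 1],
  ],
)

```text
time: 14.8
ee_pos: [537.9, 7.8, 57.7]
ee_rot: [0.668, 0.745, 0.0, 0.0]
contact_force: [-9.3, -0.8, 16.6]
grip_width: 0.146
grip_force: 30.0
```

Call:
jog_arm(
  commands=[
    [0.2, 0.022, 0, 0, 0, 0, 1],
    [0.2, 0.022, 0, 0, 0, 0, 1],
    [0.1, 0.011, 0, 0, 0, 0, 1],
    [0, 0, 0, 0, 0, 0, 1],
  ],
)

```text
time: 15.3
ee_pos: [542.9, 8.4, 57.7]
ee_rot: [0.668, 0.745, 0.0, 0.0]
contact_force: [-8.5, -0.6, 18.4]
grip_width: 0.146
grip_force: 30.0
```

Call:
jog_arm(
  commands=[
    [0.1, 0.011, 0, 0, 0, 0, 1],
    [0.1, 0.011, 0, 0, 0, 0, 1],
    [0, 0, 0, 0, 0, 0, 1],
  ],
)

```text
time: 15.68
ee_pos: [544.8, 8.6, 57.7]
ee_rot: [0.668, 0.745, 0.0, 0.0]
contact_force: [-9.4, 0.1, 19.3]
grip_width: 0.149
grip_force: 30.0
```

Call:
jog_arm(
  commands=[
    [0.1, 0.011, 0, 0, 0, 0, 1],
    [0.1, 0.011, 0, 0, 0, 0, 1],
    [0, 0, 0, 0, 0, 0, 1],
  ],
)

```text
time: 16.05
ee_pos: [546.8, 8.8, 57.7]
ee_rot: [0.668, 0.745, 0.0, 0.0]
contact_force: [-9.9, -1.4, 17.9]
grip_width: 0.151
grip_force: 30.0
```

Call:
jog_arm(
  commands=[
    [0.1, 0.011, 0, 0, 0, 0, 1],
    [0, 0, 0, 0, 0, 0, 1],
  ],
)

```text
time: 16.3
ee_pos: [547.8, 8.9, 57.7]
ee_rot: [0.668, 0.745, 0.0, 0.0]
contact_force: [-10.0, -0.7, 19.1]
grip_width: 0.15
grip_force: 30.0
```

Call:
jog_arm(
  commands=[
    [0.1, 0.011, 0, 0, 0, 0, 1],
    [0, 0, 0, 0, 0, 0, 1],
  ],
)

```text
time: 16.55
ee_pos: [548.8, 9.0, 57.7]
ee_rot: [0.668, 0.745, 0.0, 0.0]
contact_force: [-10.0, -0.6, 18.6]
grip_width: 0.151
grip_force: 30.0
```

Call:
jog_arm(
  commands=[
    [0.1, 0.011, 0, 0, 0, 0, 1],
    [0, 0, 0, 0, 0, 0, 1],
  ],
)

```text
time: 16.8
ee_pos: [549.7, 9.1, 57.7]
ee_rot: [0.668, 0.745, 0.0, 0.0]
contact_force: [-10.5, -2.2, 19.1]
grip_width: 0.146
grip_force: 30.0
```

Call:
jog_arm(
  commands=[
    [0.1, 0.011, 0, 0, 0, 0, 1],
    [0, 0, 0, 0, 0, 0, 1],
  ],
)

```text
time: 17.05
ee_pos: [550.1, 9.2, 57.7]
ee_rot: [0.668, 0.745, -0.001, -0.0]
contact_force: [-17.5, -2.0, 23.1]
grip_width: 0.148
grip_force: 30.0
```

Call:
jog_arm(
  commands=[
    [0.05, 0.005, 0, 0, 0, 0, 1],
    [0, 0, 0, 0, 0, 0, 1],
  ],
)

```text
time: 17.3
ee_pos: [550.2, 9.2, 57.8]
ee_rot: [0.668, 0.745, -0.001, -0.001]
contact_force: [-23.0, -2.0, 27.3]
grip_width: 0.146
grip_force: 30.0
```

Stop felt at x = 550.1, which matches the predicted 26 mm slide. I'll ease off the push and let it rise.

Call:
jog_arm(
  commands=[
    [-0.11, -0.012, 0, 0, 0, 0, 1],
    [0, 0, 0, 0, 0, 0, 1],
  ],
)

```text
time: 17.55
ee_pos: [550.1, 9.2, 57.7]
ee_rot: [0.668, 0.745, 0.0, 0.0]
contact_force: [-11.7, -0.4, 19.8]
grip_width: 0.149
grip_force: 30.0
```

Call:
jog_arm(
  commands=[
    [0, 0, 0.2, 0, 0, 0, 1],
    [0, 0, 0.2, 0, 0, 0, 1],
    [0, 0, 0, 0, 0, 0, 1],
  ],
)

```text
time: 17.92
ee_pos: [550.0, 9.2, 61.1]
ee_rot: [0.668, 0.745, -0.0, 0.0]
contact_force: [-6.4, -0.6, 12.7]
grip_width: 0.146
grip_force: 30.0
```

Call:
jog_arm(
  commands=[
    [0, 0, 0.1, 0, 0, 0, 1],
    [0, 0, 0.1, 0, 0, 0, 1],
    [0, 0, 0, 0, 0, 0, 1],
  ],
)

```text
time: 18.3
ee_pos: [550.0, 9.2, 62.9]
ee_rot: [0.668, 0.745, -0.0, 0.0]
contact_force: [-4.8, -1.2, 9.7]
grip_width: 0.146
grip_force: 30.0
```

Call:
jog_arm(
  commands=[
    [0, 0, 0.07, 0, 0, 0, 1],
    [0, 0, 0, 0, 0, 0, 1],
  ],
)

```text
time: 18.55
ee_pos: [550.0, 9.2, 63.5]
ee_rot: [0.668, 0.745, -0.0, 0.0]
contact_force: [-4.5, -1.7, 9.9]
grip_width: 0.148
grip_force: 30.0
```

Call:
jog_arm(
  commands=[
    [0, 0, 0.05, 0, 0, 0, 1],
    [0, 0, 0, 0, 0, 0, 1],
  ],
)

```text
time: 18.8
ee_pos: [550.0, 9.2, 63.6]
ee_rot: [0.668, 0.745, -0.0, 0.0]
contact_force: [-3.9, -1.9, 6.3]
grip_width: 0.152
grip_force: 30.0
```

It is seated against the heads, with a 6 mm rise. Releasing and withdrawing straight up.

Call:
jog_arm(
  commands=[
    [0, 0, 0, 0, 0, 0, 0.75],
    [0, 0, 0, 0, 0, 0, 0.75],
    [0, 0, 0, 0, 0, 0, 0.6],
    [0, 0, 0, 0, 0, 0, 0.6],
    [0, 0, 0, 0, 0, 0, 0.6],
    [0, 0, 2, 0, 0, 0, 0.6],
    [0, 0, 3, 0, 0, 0, 0.6],
    [0, 0, 3, 0, 0, 0, 0.6],
    [0, -2, 3, 0, 0, 0, 0.6],
    [0, 0, 0, 0, 0, 0, 0.6],
    [0, 0, 0, 0, 0, 0, 0.6],
  ],
)

```text
time: 20.18
ee_pos: [549.8, -10.5, 173.4]
ee_rot: [0.668, 0.744, 0.0, 0.0]
contact_force: [-0.3, -0.2, -0.3]
grip_width: 0.399
grip_force: 0.0
```

```bash

python3 - <<'E'
from h import *
C=look(("wrist",),("keeper_tab","keeper_bore","keeper_entry")); c=C["wrist"]; print(bot.sense()["contact_force"])
p=proj(c,[550,9.2,80]); print(p)
cv2.imwrite("pics/i.png",cv2.resize(c["pixels"][60:330,140:420],None,fx=2.2,fy=2.2,interpolation=cv2.INTER_CUBIC))
E
```

```text
wrist keeper_tab 0.79 [275.9 193.8] [549.7   1.1  25. ]
wrist keeper_bore 0.91 [252.6 159.6] [521.   32.3   6. ]
wrist keeper_entry 0.9 [290.2 159.3] [561.8  36.7   0. ]
[-0.63948649 -0.66340571  0.19952458]
[277.4320701  195.72875339]
```

View pics/i.png

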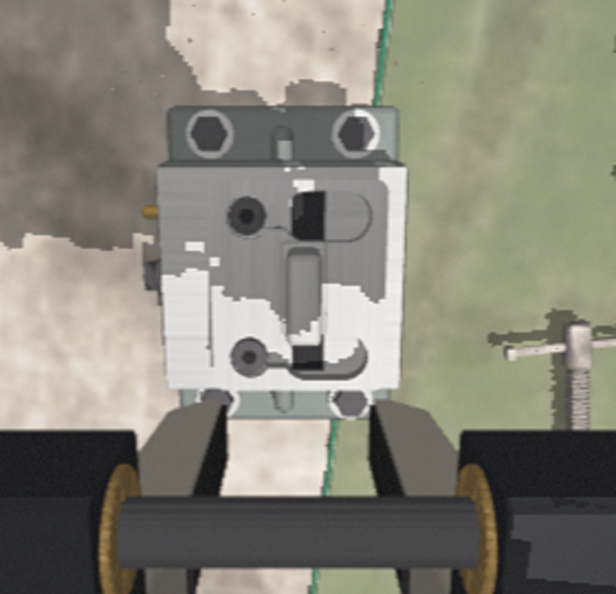

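Both heads, at (247,215) and (248,356), sit in the keeper's counterbores, and the gripper is clear. Handing in.

```bash
python3 -c "
from station import workorder; print(workorder.job_done())"
```

```text
the job is handed in; nothing more can be done
None
```

The keeper plate is refitted: it slid 26 mm home to the felt stop and rose 6 mm, so both screw heads sit in its counterbores. The job is handed in with the gripper clear.

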